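# Right the tipped bottle, then hold the rack's lock plunger open

## Task

In the bottle rack on the jeweller's bench one bottle has tipped over onto the rail: stand it upright on the lane floor in its gap among its neighbours and let go of it, leaving the other bottles standing in the lane and the things on the bench where they are. Then free the rack for your colleague to slide away: take the knob of the sprung lock plunger at the end of the rack, pull it fully back so that its pin is clear of the hole in the rack's end plate, and keep holding it there - you finish while holding it, without letting go.

Things in the scene. Friction and masses are not known exactly. Their poses are not given: they have to be found in the camera images.
- rack: The fixed bottle rack: pale wooden base plate 10 mm thick with one straight lane, aluminium end plates (the one at +y 62 mm high, with the pin's seat hole) and the plunger beyond it. Origin: on the table under the middle of the lane. Its y axis runs along the lane towards the plunger, x across the lane, away from the robot, z up. The four bottles stand about 70 mm apart along y.
- lane (a point): Middle of the lane floor, 10 mm above the table, axes as the rack's. The lane reaches 27 mm either way in x, 155 mm either way in y. At -x it is bounded by an open rail of two thin steel bars (top 46 mm above the table), at +x by a wooden wall (top 32 mm above the table).
- bottle_mid (a point): Centre of the tipped bottle, 55 mm from its underside: square amber glass, body 36 x 36 x 78 mm, round black cap 24 mm wide, 110 mm tall in all, 90 to 180 g. z points from base to cap, y along the lane. It leans about 0.6 rad towards the rack's -x, side on the rail, lower edge on the lane floor, in any of the four places, at least 25 mm from its neighbours.
- knob (a point): Centre of the plunger's steel knob: cylinder 24 mm wide, 26 mm long, axis level along the rack's y, with a flange 32 mm wide, 5 mm thick at its outer (+y) end. At rest 239 mm from the rack's origin along y, 45 mm above the table; free below. The dark housing (top 60 mm above the table) ends 22 mm from the point on the -y side. Axes as the rack's.
- plunger (a joint): How far the sprung plunger is pulled out along the rack's +y, in m: 0 = at rest, the 9 mm pin 11 mm deep in the hole of the end plate; 0.020 = end stop, pin 9 mm clear of the plate. The spring pulls it back with 5 N at 0, 9 N at 0.020; let go, it goes home by itself.
- n1_mid (a point): A neighbour standing in the lane: round amber glass bottle with a black cap, 30 mm across, 96 mm tall, about 100 g; the point is on its axis 45 mm above its underside. It is to stay standing. Which of the four places it has varies.
- n2_mid (a point): A neighbour standing in the lane: round white plastic bottle with a white cap, 29 mm across, 84 mm tall, about 100 g; the point is on its axis 45 mm above its underside. It is to stay standing. Which of the four places it has varies.
- n3_mid (a point): A neighbour standing in the lane: round clear glass bottle with a grey cap, 30 mm across, 92 mm tall, about 100 g; the point is on its axis 45 mm above its underside. It is to stay standing. Which of the four places it has varies.
- burs: Bystander on the bench beyond the rack (rack's +x): round wooden bur stand with small steel burs standing in it, 72 mm across, 62 mm tall; origin at the centre of its underside.
- block: Bystander on the bench beyond the rack (rack's +x): square steel bench block, 62 x 62 x 22 mm; origin at the centre of its underside.
- dish: Bystander on the bench beyond the rack (rack's +x): white ceramic dish, 68 mm across, 26 mm tall; origin at the centre of its underside.
- loupe: Bystander on the bench beyond the rack (rack's +x): black loupe standing on end, 32 mm across, 24 mm tall; origin at the centre of its underside.
- hammer: Bystander: hammer with a wooden handle, 240 mm long, lying on the bench well to the right of the rack (-y).
- screwdriver: Bystander: screwdriver with a red handle, 200 mm long, lying on the bench to the left of the rack (+y).
Not all that is in view belongs to the job. What is shaped like the part that bears n1_mid but purple is not meant. Leave any red look-alike of the part that bears n2_mid alone.

How it is judged:
On the way, in this order (a step that is already met when the one before it is completed fails the run):
1. the tipped bottle stands upright on the lane floor, let go (x of bottle_mid in the frame of rack between -0.034 and 0.03 m and y of bottle_mid in the frame of rack between -0.155 and 0.155 m and z of bottle_mid in the frame of rack between 0.061 and 0.069 m and angle between bottle_mid's own z axis and vertical below 0.1 rad and distance of bottle_mid from where it was at the start of the episode below 0.05 m and contact force between the fingers and bottle below 0.2 N and linear speed of bottle below 0.03 m/s), for 0.3 s.
2. the plunger is pulled fully back (value of joint plunger above 0.016 m and contact force between the fingers and plunger above 1.5 N), for 0.2 s.
At the end, for the whole second after the job is handed in: Fingers still holding the plunger (over 1.5 N), pulled out more than 16 of its 20 mm; all four bottles upright within 0.1 rad on the lane floor; the righted one released, at rest, its centre within 50 mm of where it lay (all of step 1 and all of step 2 and x of n1_mid in the frame of rack between -0.034 and 0.03 m and y of n1_mid in the frame of rack between -0.155 and 0.155 m and z of n1_mid in the frame of rack between 0.05 and 0.06 m and angle between each of n1_mid, n2_mid, n3_mid's own z axis and vertical below 0.1 rad and x of n2_mid in the frame of rack between -0.034 and 0.03 m and y of n2_mid in the frame of rack between -0.155 and 0.155 m and z of n2_mid in the frame of rack between 0.05 and 0.06 m and x of n3_mid in the frame of rack between -0.034 and 0.03 m and y of n3_mid in the frame of rack between -0.155 and 0.155 m and z of n3_mid in the frame of rack between 0.05 and 0.06 m); the arm keeps its last pose, push and grip.
It fails at once if the plunger is pulled while the bottle is still tipped (value of joint plunger above 0.008 m and angle between bottle_mid's own z axis and vertical above 0.2 rad).
It fails at once if a neighbouring bottle is knocked over (angle between any of n1_mid, n2_mid, n3_mid's own z axis and vertical above 0.5 rad).
It fails at once if a bystander on the bench is shoved away (more than 30 mm) (distance of any of burs, block, dish, loupe, hammer, screwdriver from where it was at the start of the episode above 0.03 m).
It also fails if it takes over 45 s, if anything falls off the work surface, if the arm or the gripper's body presses on something with over 40 N, if the wrist force passes 120 N, or if a joint passes its speed limit or range.

## Robot

A 6-joint arm with a two-finger parallel gripper is mounted at the origin on the work surface. World frame = base frame: x ahead of the robot, y to its left, z up, the work surface at z = 0. Lengths are in m, angles in rad, forces in N, time in s.
With the tool pointing down it reaches from about 0.35 to 0.925 m from the base axis. Payload 6.4 kg.
Tool frame: the origin (TCP) lies on the centre line of the jaws, within the pads' length; the fingertips stand 11 mm ahead of it and the grasp point (between the pads) lies 8 mm behind it (ctrl.nose_length is the distance from the TCP to the fingertips, in m); z points along the fingers, y is the line along which they close (so a half turn about z gives the same grasp; the last joint's range is limited). The gripper opens to 94 mm and grips with 3 to 60 N. Pads are 16 mm wide; open, the fingers measure 119 mm over their backs; the gripper's body (75 mm by 177 mm) begins 78 mm behind the grasp point.
Start: joints at [-1.291, 0.245, 1.558, -0, 1.339, -0.174], TCP at [0.285, -0.584, 0.194] pointing down, gripper open.
Joint ranges: [-3.13, 3.13], [-1.02, 2.26], [0.13, 2.54], [-0.95, 4.09], [0.21, 2.88], [-2.74, 2.74]. Speed limits (rad/s): [2.57, 2.57, 3.14, 3.14, 3.14, 3.14].

## Interface

Orientations are given as a rotation vector (axis times angle).
In Python, from cell import ctrl, grab_frame, camera_model gives the robot as it stands.
- The arm moves only by the tool send_rows, never from a script. Its argument "commands" is one flat list of numbers, 5 for each row, row after row: the opening, from -1 (shut) to 1 (fully open), then the shift along the world's x, y, z as a fraction of full scale, then the turn about the world's z as a fraction of full scale. A call has 1 to 12 rows; each row shifts and turns the commanded pose from where the row before left it; what a row does not reach is not made up. Full scale, the value 1, is 0.04 m for a shift and 0.08 rad for a turn. A row lasts 1/8 s, in which the tool goes at most 62.5 mm and 10.7 degrees, less where a joint would pass 70% of its speed; a pose out of reach is approached as far as the arm can. A call with a number of a shift or a turn outside -1 to 1 is refused whole. A call with a gripper value outside its range is refused whole. The fingers move at their own pace and stop on an object; the grip force is fixed at half the most. Time passes only in rows, so rows that do not move let the fingers close. It gives the time, the measured TCP pose, the force, the opening and the grip force at its end, in the units of the state.
- ctrl.read_state(): the state, without advancing time (a new reading comes with each control period).
- grab_frame(name): name is "scene" or "top"; returns the picture (400x640x3 uint8, red, green, blue); there is no depth.
- camera_model(name): a dict with "K" (3x3 intrinsics, pixels), "k1" (the pictures are not rectified: a ray, as slopes to the right and down, at radius r is drawn at 1 + k1 r^2 times it, then the intrinsics apply), "R" (3x3) and "t" (3): a world point X has camera coordinates R X + t. Camera axes: x right, y down, z forward; pixel columns grow to the right and rows downward; lengths in m; the calibration is good to about 2 mm. A picture is of the moment at which its call begins. camera_model takes no time and is no camera call.
- ctrl.sign_off(): hands the job in; it is judged then, once.
The state is a dict: "t": time; "joints": joint angles; "dq": joint speeds; "joint_torque": joint torques, N m; "tcp_pos": TCP position; "tcp_rot": TCP orientation; "force": force on the tool from outside, world axes, zero at the start; "torque": the same for the moment, N m; "gripper_width": opening from 0.0 (shut) to 1.0 (fully open); "finger_force": force on a finger pad.
Only numpy, scipy, OpenCV 4.12 (cv2) and the standard library are available. Lean on these libraries where they do the work, as an engineer would, in place of code of your own. Each camera call takes 0.05 s, during which the arm holds its last target. There are 200 camera calls.

## Working session

There is one attempt and no reset: what is moved stays moved. The work goes in short steps, Python scripts to look and compute and a tool call to move; the robot and the scene stay as the last step left them, time stands still between calls to the robot, and variables do not carry over. Pictures are saved under pics/ and viewed, at most 10 in all, crops included, and the job is handed in when it is done.

Besides the shell and the picture viewer there is one more tool, called after "Emit:" by a JSON object that holds its "method" and its "body". send_rows: Moves the arm, as the interface text tells. Shift numbers are shares of 0.04 m and turn numbers shares of 0.08 rad, none past 1 either way. Its arguments: {"type":"object","properties":{"commands":{"type":"array","items":{"type":"number"}}},"required":["commands"]}

```bash
mkdir -p pics
cat > h.py <<'E'
import numpy as np, cv2
from cell import ctrl, grab_frame, camera_model
def ray(name,u,v):
    c=camera_model(name);K=np.array(c["K"]);R=np.array(c["R"]);t=np.array(c["t"])
    d=np.linalg.solve(K,[u,v,1.]);rd=np.hypot(d[0],d[1]);r=rd
    for _ in range(20): r=rd/(1+c["k1"]*r*r)
    if rd>0: d[:2]*=r/rd
    return -R.T@t, R.T@d
def plane(name,u,v,z):
    o,d=ray(name,u,v);return o+d*(z-o[2])/d[2]
def proj(name,X):
    c=camera_model(name);p=np.array(c["R"])@X+np.array(c["t"]);p=p/p[2];r2=p[0]**2+p[1]**2
    q=p.copy();q[:2]*=1+c["k1"]*r2;return (np.array(c["K"])@q)[:2]
def tri(a,b):
    (o1,d1),(o2,d2)=a,b
    s=np.linalg.lstsq(np.c_[d1,-d2],o2-o1,rcond=None)[0]
    p,q=o1+s[0]*d1,o2+s[1]*d2
    return (p+q)/2,np.linalg.norm(p-q)
def save(name,f):
    im=grab_frame(name);cv2.imwrite("pics/"+f,im[...,::-1]);return im
E
python3 - <<'E'
from h import *
for n in("scene","top"):
    save(n,n+"0.png");c=camera_model(n);print(n,c["K"],c["k1"],ray(n,320,200))
print(ctrl.read_state(),ctrl.nose_length)
E
```

```text
scene [[401.92610975   0.         316.71038345]
 [  0.         401.92610975 200.00181472]
 [  0.           0.           1.        ]] -0.05251511310330443 (array([ 1.08383311, -0.39440104,  0.90095021]), array([-0.48968952,  0.35645166, -0.79574706]))
top [[472.49987431   0.         321.27657066]
 [  0.         472.49987431 199.02408228]
 [  0.           0.           1.        ]] -0.08121940143939638 (array([ 0.43981201, -0.01059009,  1.62529191]), array([ 0.10007047, -0.00140976, -0.99498516]))
{'t': 0.1, 'joints': array([-1.29107568e+00,  2.45751664e-01,  1.55887549e+00, -1.72058974e-05,
        1.33868580e+00, -1.74109736e-01]), 'dq': array([ 0.0021443 , -0.0016793 , -0.00355637, -0.00059753, -0.00054183,
       -0.00086375]), 'joint_torque': array([-2.64988978e-05, -4.16915989e+01, -3.15525949e+01,  6.87174057e-02,
        3.09941999e-02, -5.21762149e-05]), 'tcp_pos': array([ 0.28480739, -0.58366548,  0.19305975]), 'tcp_rot': array([-3.05938361e+00, -7.06392900e-01,  1.68794698e-04]), 'force': array([-0.30567419, -0.50214841,  0.46315458]), 'torque': array([0.04096418, 0.00392268, 0.03185673]), 'finger_force': 0.0, 'gripper_width': 0.9961436324334427} 0.011
```

View pics/scene0.png

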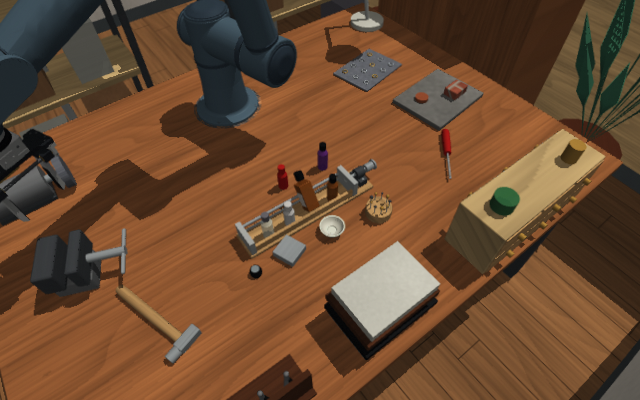

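View pics/top0.png

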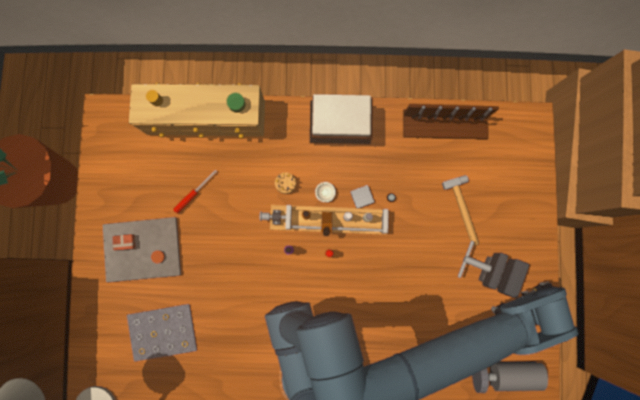

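The scene view shows the tipped amber bottle at about (306,188), n1 at (333,187), white at (288,211), clear at (266,223), and the knob at (371,165). In the top view the rack spans (262..392, 220), with the red and purple decoys on the robot side. I'll enlarge both views.

Run:
```python
from h import *
a=cv2.imread("pics/scene0.png")[135:265,225:395]; b=cv2.imread("pics/top0.png")[195:265,250:405]
cv2.imwrite("pics/sc.png",cv2.resize(a,None,fx=4.6,fy=4.6,interpolation=cv2.INTER_CUBIC))
cv2.imwrite("pics/tc.png",cv2.resize(b,None,fx=5,fy=5,interpolation=cv2.INTER_CUBIC))
```

```text
(no output)
```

View pics/sc.png

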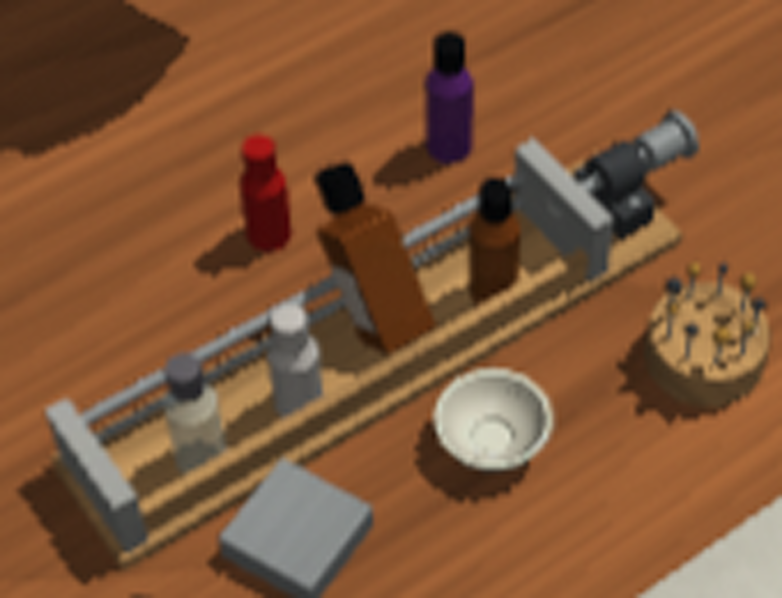

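View pics/tc.png

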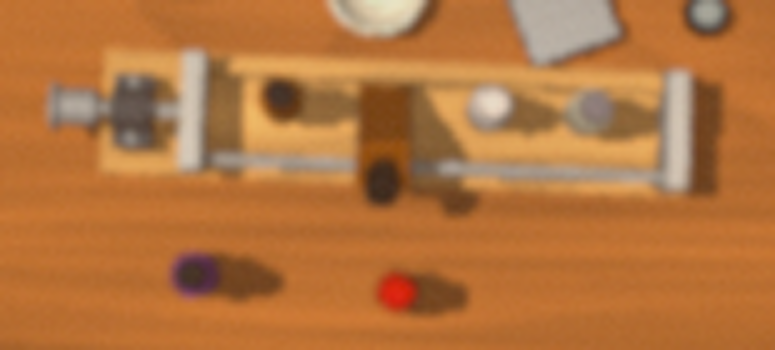

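Run:
```python
from h import *
S=lambda x,y:ray("scene",x/4.6+225,y/4.6+135)
T=lambda x,y:ray("top",x/5+250,y/5+195)
pts={"cap_mid":((341,188),(382,183)),"flange":((683,134),(54,106)),"knobmid":((664,143),(77,106)),
"n1cap":((497,187),(282,97)),"n2cap":((289,317),(492,104)),"n3cap":((184,366),(596,108)),
"P+ far x":((600,222),(194,52)),"P+ near":((528,148),(191,168)),"P- far":((128,502),(679,72)),"P- near":((60,410),(676,188)),
"purplecap":((450,40),(190,273)),"redcap":((259,148),(397,291)),"housing":((613,155),(134,100)),
"shoulder L":((322,236),(411,160)),"shoulder R":((393,212),(362,160))}
for k,(a,b) in pts.items():
    p,e=tri(S(*a),T(*b));print(k,p.round(4),round(e,4))
for k,(x,y) in {"bar l":(215,160),"bar r":(655,178)}.items(): print(k,plane("top",x/5+250,y/5+195,.044).round(4))
for x,y in((53,106),(77,106),(100,106)): print(plane("top",x/5+250,y/5+195,.050).round(4))
for x,y in((360,130),(410,130)): print(plane("top",x/5+250,y/5+195,.060).round(4))
```

```text
cap_mid [ 0.4924 -0.0333  0.0993] 0.0044
flange [0.5428 0.1874 0.0428] 0.0064
knobmid [0.5428 0.1716 0.0451] 0.0061
n1cap [0.5478 0.0338 0.1042] 0.0085
n2cap [ 0.545  -0.1047  0.09  ] 0.0033
n3cap [ 0.5433 -0.1711  0.098 ] 0.0046
P+ far x [0.5781 0.0917 0.0605] 0.0027
P+ near [0.5026 0.0942 0.0567] 0.0079
P- far [ 0.5714 -0.2306  0.0546] 0.0058
P- near [ 0.4941 -0.2295  0.0494] 0.0061
purplecap [0.4325 0.0894 0.0966] 0.0047
redcap [ 0.4227 -0.045   0.0796] 0.0033
housing [0.5448 0.13   0.0641] 0.0016
shoulder L [ 0.5068 -0.0544  0.0859] 0.0007
shoulder R [ 0.5104 -0.0163  0.0823] 0.0141
bar l [0.5065 0.0759 0.044 ]
bar r [ 0.4995 -0.2189  0.044 ]
[0.5403 0.1847 0.05  ]
[0.5406 0.1686 0.05  ]
[0.5409 0.1532 0.05  ]
[ 0.5274 -0.0207  0.06  ]
[ 0.528  -0.0538  0.06  ]
```

Emit:
{"method": "send_rows", "body": {"commands": [1, 0.41, 0.98, 0.05, 0.976, 1, 0.41, 0.98, 0.05, 0.976, 1, 0.41, 0.98, 0.05, 0.976, 1, 0.41, 0.98, 0.05, 0.976, 1, 0.41, 0.98, 0.05, 0.976, 1, 0.41, 0.98, 0.05, 0.976, 1, 0.41, 0.98, 0.05, 0.976, 1, 0.41, 0.98, 0.05, 0.976, 1, 0.41, 0.98, 0.05, 0.976, 1, 0.41, 0.98, 0.05, 0.976, 1, 0.41, 0.98, 0.05, 0.976, 1, 0.41, 0.98, 0.05, 0.976]}}

```text
t: 1.6
tcp_pos: [0.4819, -0.1123, 0.2178]
tcp_rot: [-2.409, -2.016, 0.0]
force: [-0.7, -0.8, 0.1]
gripper_width: 1.004
finger_force: 0.0
```

Emit:
{"method": "send_rows", "body": {"commands": [1, 0.41, 0.98, 0, 0.976, 1, 0.41, 0.98, 0, 0.976, 1, 0, 0, 0, 0, 1, 0, 0, 0, 0]}}

```text
t: 2.1
tcp_pos: [0.5142, -0.0358, 0.2177]
tcp_rot: [-2.248, -2.194, 0.001]
force: [-0.0, -0.2, -1.0]
gripper_width: 1.002
finger_force: 0.0
```

Emit:
{"method": "send_rows", "body": {"commands": [1, 0, 0, -0.85, 0, 1, 0, 0, -0.85, 0, 1, 0, 0, -0.6, 0, 1, 0, 0, 0, 0]}}

```text
t: 2.6
tcp_pos: [0.5126, -0.0362, 0.124]
tcp_rot: [-2.248, -2.189, 0.004]
force: [0.3, -0.5, 0.0]
gripper_width: 0.998
finger_force: 0.0
```

Run:
```python
from h import *
a=save("scene","s1.png")[90:265,225:395,::-1]
cv2.imwrite("pics/s1c.png",cv2.resize(a,None,fx=3.4,fy=3.4,interpolation=cv2.INTER_CUBIC))
```

```text
(no output)
```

View pics/s1c.png

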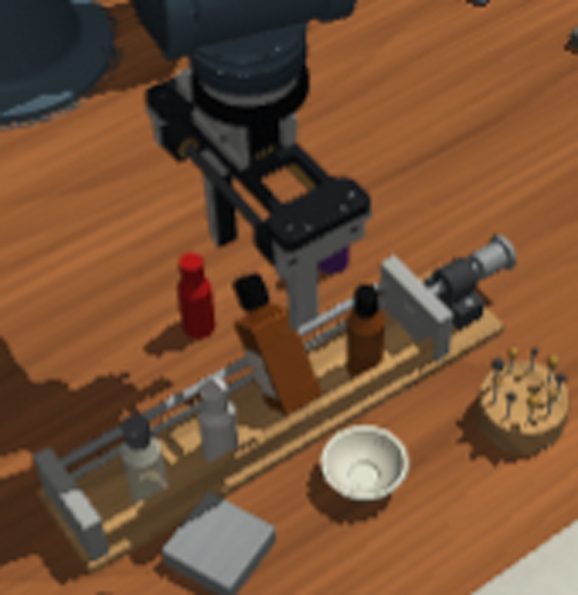

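Run:
```python
from h import *
s=ctrl.read_state();p=s["tcp_pos"];print(p)
f=lambda X:((proj("scene",np.array(X))-[225,90])*3.4).round()
for d in(-.06,-.047,0,.047,.06): print(d,f([p[0]+d,p[1],p[2]-.011]))
print("captop",f([.487,-.036,.111]),"flange",f([.5428,.1874,.043]))
```

```text
[ 0.51394243 -0.0363633   0.12577065]
-0.06 [217. 251.]
-0.047 [226. 261.]
0 [261. 298.]
0.047 [298. 337.]
0.06 [308. 348.]
captop [242. 280.] flange [501. 252.]
```

The fingertips straddle the bottle as projected: the far one is near (221,245) and the near one near (302,330). The cap sits between them at (250,288), clear of n1. I'll descend further.

Emit:
{"method": "send_rows", "body": {"commands": [1, 0, 0, -0.5, 0, 1, 0, 0, -0.5, 0, 1, 0, 0, -0.3, 0, 1, 0, 0, -0.15, 0, 1, 0, 0, 0, 0, 1, 0, 0, 0, 0]}}

```text
t: 3.4
tcp_pos: [0.5152, -0.0356, 0.0688]
tcp_rot: [2.247, 2.194, 0.001]
force: [-0.1, -0.8, -0.5]
gripper_width: 1.001
finger_force: 0.0
```

Emit:
{"method": "send_rows", "body": {"commands": [1, 0.1, 0, 0, 0, 1, 0.1, 0, 0, 0, 1, 0.1, 0, 0, 0, 1, 0.1, 0, 0, 0, 1, 0.1, 0, 0, 0, 1, 0.1, 0, 0, 0, 1, 0.1, 0, 0, 0, 1, 0, 0, 0, 0, 1, 0, 0, 0, 0]}}

```text
t: 4.53
tcp_pos: [0.5426, -0.0354, 0.068]
tcp_rot: [2.248, 2.195, 0.0]
force: [0.5, -0.1, 0.5]
gripper_width: 1.001
finger_force: 0.0
```

Emit:
{"method": "send_rows", "body": {"commands": [0.8, 0, 0, 0, 0, 0.6, 0, 0, 0, 0, 0.4, 0, 0, 0, 0, 0.25, 0, 0, 0, 0, 0.1, 0, 0, 0, 0, 0, 0, 0, 0, 0, -0.1, 0, 0, 0, 0, -0.15, 0, 0, 0, 0, -0.2, 0, 0, 0, 0, -0.2, 0, 0, 0, 0]}}

```text
t: 5.78
tcp_pos: [0.5428, -0.0355, 0.0683]
tcp_rot: [2.247, 2.194, 0.001]
force: [0.6, -0.3, -0.1]
gripper_width: 0.401
finger_force: 0.3
```

Run:
```python
from h import *
a=save("scene","s2.png")[90:265,225:395,::-1]
cv2.imwrite("pics/s2c.png",cv2.resize(a,None,fx=3.4,fy=3.4,interpolation=cv2.INTER_CUBIC))
```

```text
(no output)
```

View pics/s2c.png

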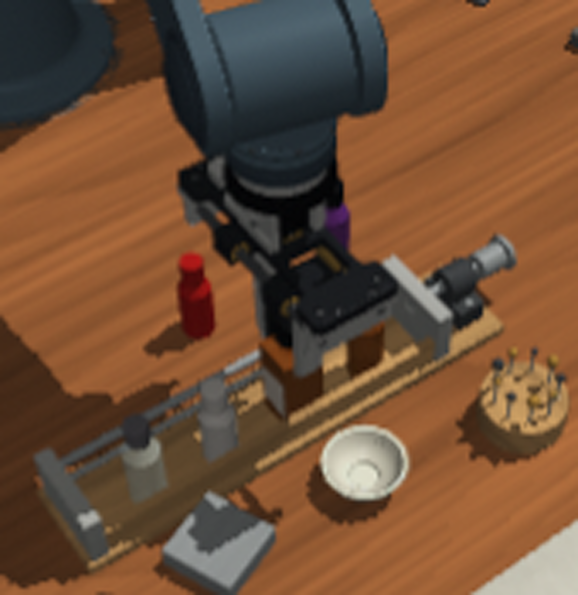

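The bottle now stands upright between the fingers at about (290,375). I'll squeeze once to square it, then open gently and rise.

Emit:
{"method": "send_rows", "body": {"commands": [-0.26, 0, 0, 0, 0, -0.26, 0, 0, 0, 0, -0.26, 0, 0, 0, 0, -0.2, 0, 0, 0, 0, -0.15, 0, 0, 0, 0, 0, 0, 0, 0, 0, 0.2, 0, 0, 0, 0, 0.5, 0, 0, 0, 0, 0.5, 0, 0, 0, 0]}}

```text
t: 6.95
tcp_pos: [0.5425, -0.0354, 0.068]
tcp_rot: [-2.248, -2.195, 0.0]
force: [-0.2, -0.2, 0.1]
gripper_width: 0.743
finger_force: 0.0
```

Emit:
{"method": "send_rows", "body": {"commands": [0.5, 0, 0, 0.4, 0, 0.5, 0, 0, 0.8, 0, 0.5, 0, 0, 0.8, 0, 0.5, 0, 0, 0.8, 0, 0.5, 0, 0.8, 0, 0, 0.5, 0, 0.8, 0, 0, 0.5, 0, 0.8, 0, 0, 0.5, 0, 0.8, 0, 0, 0.5, 0, 0.8, 0, 0, 0.5, 0, 0.8, 0, 0, 0.5, 0, 0, 0, 0, 0.5, 0, 0, 0, 0]}}

```text
t: 8.45
tcp_pos: [0.5428, 0.1561, 0.1807]
tcp_rot: [2.247, 2.194, 0.001]
force: [0.3, -0.1, -1.2]
gripper_width: 0.749
finger_force: 0.0
```

Run:
```python
from h import *
a=save("scene","s3.png")[100:260,225:395,::-1];b=save("top","t3.png")[190:250,250:405,::-1]
a=cv2.resize(a,None,fx=2.4,fy=2.4,interpolation=3);b=cv2.resize(b,None,fx=2.4,fy=2.4,interpolation=3)
w=max(a.shape[1],b.shape[1]);P=lambda i:cv2.copyMakeBorder(i,0,0,0,w-i.shape[1],0)
cv2.imwrite("pics/m3.png",np.vstack([P(a),P(b)]))
```

```text
(no output)
```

View pics/m3.png

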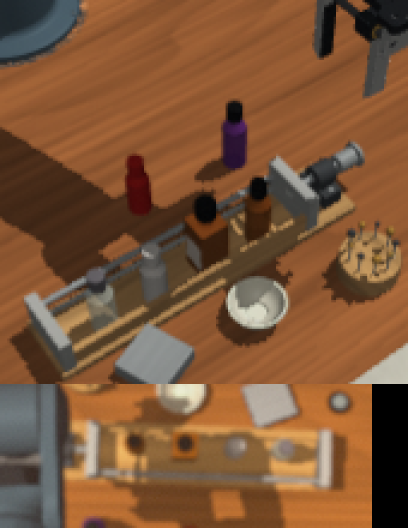

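All four bottles stand: the tipped one is at (207,235) in the scene crop and (185,443) in the top crop, upright in its gap. Next is the knob.

Emit:
{"method": "send_rows", "body": {"commands": [0.3, 0, 0.2, -0.8, 0, 0.3, 0, 0, -0.8, 0, 0.3, 0, 0, -0.6, 0, 0.3, 0, 0, -0.5, 0, 0.3, 0, 0, -0.45, 0, 0.3, 0, 0, -0.3, 0, 0.3, 0, 0, -0.12, 0, 0.3, 0, 0, 0, 0, 0.3, 0, 0, 0, 0]}}

```text
t: 9.68
tcp_pos: [0.5432, 0.1647, 0.038]
tcp_rot: [2.247, 2.194, 0.002]
force: [0.3, 0.1, 0.6]
gripper_width: 0.649
finger_force: 0.0
```

Emit:
{"method": "send_rows", "body": {"commands": [0, 0, 0, 0, 0, -0.3, 0, 0, 0, 0, -0.45, 0, 0, 0, 0, -0.7, 0, 0, 0, 0, -1, 0, 0, 0, 0, -1, 0, 0, 0, 0, -1, 0, 0, 0, 0]}}

```text
t: 10.55
tcp_pos: [0.5408, 0.1646, 0.037]
tcp_rot: [-2.246, -2.193, 0.005]
force: [-5.3, -0.1, 4.7]
gripper_width: 0.224
finger_force: 29.4
```

Run:
```python
from h import *
a=save("scene","s4.png")[90:240,310:460,::-1]
cv2.imwrite("pics/s4c.png",cv2.resize(a,None,fx=4,fy=4,interpolation=3))
s=ctrl.read_state();print(s["gripper_width"],s["force"],s["finger_force"],s["torque"])
```

```text
0.21812310937037113 [-5.62881989  0.30247767  2.98813101] 29.372861087322235 [-0.00959201  1.02038064  0.0089012 ]
```

View pics/s4c.png

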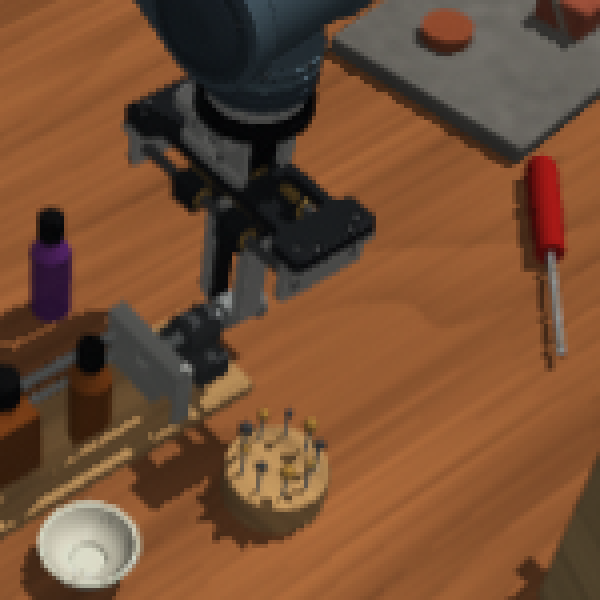

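The fingers hold the knob at about (240,295), just in front of the flange. I'll relax the side load and pull along +y.

Emit:
{"method": "send_rows", "body": {"commands": [-1, -0.05, 0, 0, 0, -1, 0, 0.1, 0, 0, -1, 0, 0.1, 0, 0, -1, 0, 0.1, 0, 0, -1, 0, 0.1, 0, 0, -1, 0, 0, 0, 0]}}

```text
t: 11.35
tcp_pos: [0.5411, 0.1789, 0.0371]
tcp_rot: [2.245, 2.194, -0.003]
force: [1.7, -7.8, -0.6]
gripper_width: 0.221
finger_force: 28.6
```

Emit:
{"method": "send_rows", "body": {"commands": [-1, 0, 0, 0, 0]}}

```text
t: 11.48
tcp_pos: [0.5411, 0.1788, 0.0371]
tcp_rot: [2.245, 2.193, -0.003]
force: [2.4, -7.6, -1.4]
gripper_width: 0.224
finger_force: 28.6
```

Emit:
{"method": "send_rows", "body": {"commands": [-1, 0, 0.06, 0, 0, -1, 0, 0.06, 0, 0, -1, 0, 0, 0, 0, -1, 0, 0, 0, 0]}}

```text
t: 11.98
tcp_pos: [0.5412, 0.1833, 0.0371]
tcp_rot: [2.244, 2.193, -0.004]
force: [2.4, -7.7, -1.9]
gripper_width: 0.223
finger_force: 28.6
```

Emit:
{"method": "send_rows", "body": {"commands": [-1, 0, 0.03, 0, 0, -1, 0, 0.03, 0, 0, -1, 0, 0, 0, 0, -1, 0, 0, 0, 0]}}

```text
t: 12.48
tcp_pos: [0.5412, 0.1848, 0.0371]
tcp_rot: [2.243, 2.193, -0.006]
force: [1.2, -11.2, -1.2]
gripper_width: 0.222
finger_force: 28.7
```

Emit:
{"method": "send_rows", "body": {"commands": [-1, 0, 0.02, 0, 0, -1, 0, 0, 0, 0, -1, 0, 0, 0, 0]}}

```text
t: 12.85
tcp_pos: [0.5412, 0.1849, 0.0371]
tcp_rot: [2.242, 2.192, -0.008]
force: [1.9, -13.9, -0.6]
gripper_width: 0.226
finger_force: 28.8
```

Run:
```python
from h import *
a=save("scene","s5.png")[135:265,225:395,::-1]
b=cv2.imread("pics/scene0.png")[135:185,345:395];d=cv2.imread("pics/s4.png")[135:185,345:395]
c=a[0:50,120:170]
cv2.imwrite("pics/s5c.png",np.hstack([cv2.resize(i,None,fx=5,fy=5,interpolation=3) for i in(b,d,c)]))
cv2.imwrite("pics/s5f.png",cv2.resize(a,None,fx=3,fy=3,interpolation=3))
print(ctrl.read_state()["force"])
```

```text
[  1.21590988 -14.47653463  -0.09286846]
```

View pics/s5c.png

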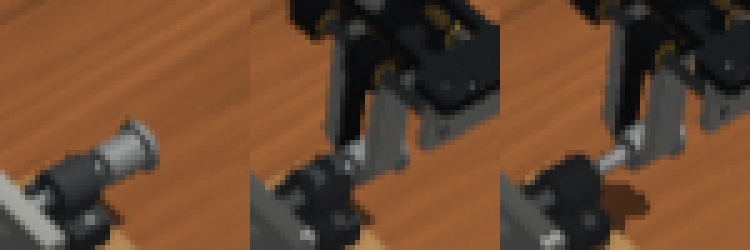

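View pics/s5f.png

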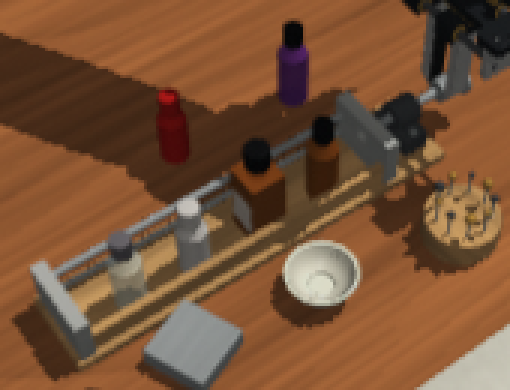

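The plunger rod is drawn out of the housing and the end stop is reached: the force is 14 N and the tool no longer moves. The knob is held and all four bottles are standing, so I'm handing in.

```bash
python3 -c "
from cell import ctrl
print(ctrl.sign_off())"
```

```text
the job is handed in; nothing more can be done
None
```

The tipped bottle stands upright in its gap and is released, the other three bottles are still standing, and I handed the job in with the plunger knob held at its end stop (no verdict came back).

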